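# Lift a gel cassette out of its rack and lean it on the stand

## Task

Push right down the lifter pad that belongs to the square-cornered gel cassette, so that the cassette rises in its slot without being touched; then draw it up out of the rack by its top edge and, without dropping it, lean it on the aluminium stand: bottom edge on the ledge, centred, back against the rest. Leave the other cassette (the one with cut-off top corners) down in its slot and do not disturb the other things on the bench.

Things in the scene. Friction and masses are not known exactly. Their poses are not given: they have to be found in the camera images.
- rack: Grey plastic rack, fixed, 90 (x) x 170 (y) x 105 mm high. Origin: centre of its underside. Two upright slots, 11 mm wide, along its y axis, at x = -10 mm (front) and x = +10 mm (rear). End towers (46 mm < |y| < 70 mm, 105 mm high) hold the cassettes by their side edges; open between the towers. The neighbouring cassettes are 12 mm apart: too close for fingers.
- front_slot (a point): Middle of the front slot (rack x = -10 mm, y = 0), 16 mm above the bench: where the underside of a cassette at rest stands (its top edge at 126 mm). A see-saw lifter reaches under it from the rack's +y end (lifter_left). Axes as the rack's.
- rear_slot (a point): Middle of the rear slot (rack x = +10 mm, y = 0), 16 mm above the bench; its lifter reaches in from the rack's -y end (lifter_right). A lifter pressed right down raises its cassette by about 39 mm, and it stays there when let go.
- lifter_left (a joint): Lifter of the front slot (x = -10 mm), pad at the rack's +y end. Angle in rad: 0 = pad up, 0.5 = pad right down (its stop), cassette raised. Stiff: stays where it is left; takes about 5 to 7 N on the pad.
- lifter_left_pad (a point): Top centre of the left lifter's black pad, 40 (x) x 34 mm (y), 6 mm thick; about 148 mm from the rack's centre along +y and 59 mm above the bench when up; moves down to about 19 mm and outward by about 11 mm. The pad slopes by 0.3 rad up outwards when up, 0.2 rad down outwards when down.
- lifter_right (a joint): Lifter of the rear slot (x = +10 mm), pad at the rack's -y end. Values as lifter_left.
- lifter_right_pad (a point): Top centre of the right lifter's black pad, at the rack's -y end; otherwise as lifter_left_pad.
- cassette: The square-cornered gel cassette: white flat plate 8 (x) x 120 (y) x 110 mm (z) with a pale window, straight top edge over its full width, about 0.15 kg; in the front or the rear slot. Origin: centre of its underside; x is normal to the plate, z up the plate.
- cassette_top (a point): Middle of the square-cornered cassette's top edge, 110 mm above its origin.
- cut_cassette: The other cassette, of the same size, in the other slot: both top corners cut off at 45 degrees (25 mm), so that its top edge is only 70 mm long. Origin: centre of its underside. Must stay where it is.
- stand: Aluminium leaning stand, fixed to the bench, base 100 (x) x 140 (y) mm, 95 mm high. Origin: centre of its underside. Its flat rest, 140 mm wide, faces +x and leans 0.3 rad back, its top towards -x; it runs from the ledge 62 mm up the slope. The ledge at its foot is square to the rest (it slopes up towards +x), 24 mm deep from the rest to an 8 mm high lip.
- seat (a point): Point on the stand's ledge, at stand x = 10 mm, y = 0, z = 35 mm, where the centre of the cassette's underside lies when the cassette leans flat against the rest (4 mm in front of the rest). Axes as the stand's.
- bottle: Bystander: amber bottle, 64 mm across, 140 mm high, loose. Origin: centre of its underside.
- beaker: Bystander: white ceramic beaker, 80 mm across, 90 mm high, loose. Origin: centre of its underside.
- tube_rack: Bystander: green tube rack, 85 x 125 x 50 mm, loose. Origin: centre of its underside.
Things that resemble listed ones, but are neither listed nor needed, are in the scene too. What is shaped like the cassette but pink or turquoise is not meant.

How it is judged:
On the way, in this order (a step that is already met when the one before it is completed fails the run):
1. the square-cornered cassette has been raised at least 30 mm by its lifter and rests there, still in its slot, untouched by the gripper (z of cassette in the frame of rack between 0.046 and 0.07 m and contact force between each of the arm, the fingers and cassette below 0.05 N and contact force between cassette and rack above 0.2 N), for 0.2 s.
2. the cassette is drawn right up out of the rack, in the gripper (z of cassette in the frame of rack above 0.106 m and contact force between the fingers and cassette above 0.5 N), for 0.1 s.
At the end, for the whole second after the job is handed in: The square-cornered cassette is at rest on the stand: underside on the ledge between rest and lip, centred within 20 mm, leaning back 0.18 to 0.6 rad onto the rest, square to the stand within 0.17 rad, either face forward. The cut-cornered cassette is still in its slot (within 12 mm) (x of cassette in the frame of seat between -0.01 and 0.025 m and y of cassette in the frame of seat between -0.02 and 0.02 m and z of cassette in the frame of seat between -0.006 and 0.014 m and x of cassette_top in the frame of seat below -0.015 m and angle between cassette's own z axis and vertical between 0.18 and 0.6 rad and angle between the y axis of cassette and the y axis of stand, either way round below 0.17 rad and contact force between cassette and stand above 0.2 N and linear speed of cassette below 0.02 m/s and distance of cut_cassette from where it was at the start of the episode below 0.012 m); the robot touches nothing.
It fails at once if the cut-cornered cassette is lifted or moved more than 12 mm (distance of cut_cassette from where it was at the start of the episode above 0.012 m).
It fails at once if the square-cornered cassette is dropped (falls faster than 0.6 m/s with nothing touching it) (contact force between cassette and anything else below 0.01 N and linear speed of cassette above 0.6 m/s).
It fails at once if the bottle is moved more than 25 mm (distance of bottle from where it was at the start of the episode above 0.025 m).
It fails at once if the beaker is moved more than 25 mm (distance of beaker from where it was at the start of the episode above 0.025 m).
It fails at once if the tube rack is moved more than 25 mm (distance of tube_rack from where it was at the start of the episode above 0.025 m).
It also fails if it takes over 58 s, if anything falls off the work surface, if the arm or the gripper's body presses on something with over 40 N, if the wrist force passes 120 N, or if a joint passes its speed limit or range.

## Robot

A 6-joint arm with a two-finger parallel gripper is mounted at the origin on the work surface. World frame = base frame: x ahead of the robot, y to its left, z up, the work surface at z = 0. Lengths are in m, angles in rad, forces in N, time in s.
With the tool pointing down it reaches from about 0.25 to 0.775 m from the base axis. Payload 4 kg.
Tool frame: the origin (TCP) lies at the centre of the arm's flange, where the gripper is bolted on; the fingertips stand 199 mm ahead of it and the grasp point (between the pads) lies 180 mm ahead of it (robot.tcp_to_tips is the z of the fingertips in the tool frame, in m); z points along the fingers, y is the line along which they close (so a half turn about z gives the same grasp; the last joint's range is limited). The gripper opens to 94 mm and grips with 3 to 60 N. Pads are 16 mm wide; open, the fingers measure 119 mm over their backs; the gripper's body (75 mm by 177 mm) begins 78 mm behind the grasp point.
Start: joints at [1.007, 0.087, 1.371, -0, 1.684, -0.103], TCP at [0.245, 0.493, 0.405] pointing down, gripper open.
Joint ranges: [-3.1, 3.1], [-0.76, 2.03], [0.27, 2.55], [-1.08, 4.22], [0.17, 2.65], [-2.57, 2.57]. Speed limits (rad/s): [2.79, 2.79, 3.14, 3.14, 3.14, 3.14].

## Interface

Orientations are given as [roll, pitch, yaw] about the fixed x, y, z axes, in that order (R = Rz(yaw) Ry(pitch) Rx(roll)).
In Python, from bench import robot gives the robot as it stands.
- The arm moves only by the tool play_rows, never from a script. Its arguments are lists of equal length, an entry for each row: "translation": the shift along the tool's x, y, z scaled (see below), a list of three; "twist": the turn, a rotation vector about the tool's x, y, z scaled (see below), a list of three; "gripper": the opening, from -1 (shut) to 1 (fully open). A call has 1 to 8 rows; each row shifts and turns the commanded pose from where the row before left it, along the tool's axes as they then stand; what a row does not reach is not made up. The controller multiplies each number of a shift by 0.04 m and each number of a turn by 0.1 rad. A row lasts 1/10 s, in which the tool goes at most 50 mm and 8.59 degrees, less where a joint would pass 70% of its speed; a pose out of reach is approached as far as the arm can. A call with a number of a shift or a turn outside -1 to 1 is refused whole. A call with a gripper value outside its range is refused whole. The fingers move at their own pace and stop on an object; the grip force is fixed at half the most. Time passes only in rows, so rows that do not move let the fingers close. It gives the time, the measured TCP pose, the force, the opening and the grip force at its end, in the units of the state.
- robot.get_obs(): the state, without advancing time (a new reading comes with each control period).
- robot.snapshot(name): name is "scene" or "top" or "wrist"; returns the picture (480x640x3 uint8, red, green, blue); there is no depth.
- robot.camera_model(name): a dict with "camera_matrix" (3x3 intrinsics, pixels), "k1" (the pictures are not rectified: a ray, as slopes to the right and down, at radius r is drawn at 1 + k1 r^2 times it, then the intrinsics apply), "rvec" (rotation vector, rad) and "tvec" (3), from world to camera coordinates, as OpenCV has them. Camera axes: x right, y down, z forward; pixel columns grow to the right and rows downward; lengths in m; the calibration is good to about 2 mm. A picture is of the moment at which its call begins: read the wrist's pose just before it. camera_model takes no time and is no camera call; for the wrist camera it gives the pose at the moment of the call.
- robot.close_job(): hands the job in; it is judged then, once.
Trained networks look in the newest picture that a camera, given by its name, has taken for a name from the list of things; names that differ only in an ending like _2 or _b are one class to them, and where a whole thing is asked for, a point or a joint stands for the part that bears it (a point fixed in the world has none). Each returns a list of dicts, best first, with "score" (0 to 1); they miss things now and then, are a little off and sometimes report something else, mostly with a low value. They report only what shows in the picture. A call takes as long as a camera call. They do not tell look-alikes from the thing itself.
- robot.recognise(name, camera): "centre" ([x, y, z] in m, in world coordinates, good to about 4 mm: the middle of the surface that is visible of it).
- robot.spot_point(name, camera): "centre" ([x, y, z] in m, in world coordinates, good to about 4 mm: a listed point, or the origin of a listed thing).
The state is a dict: "time": time; "joint_positions": joint angles; "qvel": joint speeds; "joint_torque": joint torques, N m; "tool_pos": TCP position; "ee_rot": TCP orientation; "wrist_force": force on the tool from outside, world axes, zero at the start; "wrist_torque": the same for the moment, N m; "width": finger opening in m; "finger_force": force on a finger pad.
Only numpy, scipy, OpenCV 4.12 (cv2) and the standard library are available. Lean on these libraries where they do the work, as an engineer would, in place of code of your own. Each camera call takes 0.05 s, during which the arm holds its last target. There are 200 camera calls.

## Working session

There is one attempt and no reset: what is moved stays moved. The work goes in short steps, Python scripts to look and compute and a tool call to move; the robot and the scene stay as the last step left them, time stands still between calls to the robot, and variables do not carry over. Pictures are saved under pics/ and viewed, at most 10 in all, crops included, and the job is handed in when it is done.

Besides the shell and the picture viewer there is one more tool, called after "Request:" as name(argument=value, ...) on one line, values as JSON. play_rows: Moves the arm, as the interface text tells. Its arguments: {"type":"object","properties":{"translation":{"type":"array","items":{"type":"array","items":{"type":"number","minimum":-1,"maximum":1}}},"twist":{"type":"array","items":{"type":"array","items":{"type":"number","minimum":-1,"maximum":1}}},"gripper":{"type":"array","items":{"type":"number"}}},"required":["translation","twist","gripper"]}

```bash
ls; mkdir -p pics; python3 - <<'E'
from bench import robot
import cv2,numpy as np
o=robot.get_obs();print(o['time'],o['tool_pos'],o['ee_rot'],o['width'])
for c in ['scene','top']:
    im=robot.snapshot(c);cv2.imwrite(f'pics/{c}0.png',im[:,:,::-1])
    for n in ['rack','cassette','cut_cassette','stand','bottle','beaker','tube_rack','lifter_left']:
        print(c,n,[(np.round(d['centre'],3).tolist(),round(d['score'],2)) for d in robot.spot_point(n,c)] if n!='lifter_left' else '')
    for n in ['cassette_top','lifter_left_pad','lifter_right_pad','seat','front_slot','rear_slot']:
        print(c,n,[(np.round(d['centre'],3).tolist(),round(d['score'],2)) for d in robot.spot_point(n,c)])
print(robot.get_obs()['time'])
E
```

```text
pics
0.0 [0.24450713 0.49255831 0.4035129 ] [-3.13943964e+00 -2.33643818e-04  2.68084783e+00] 0.09416178239245769
scene rack [([0.505, 0.206, -0.003], 0.65)]
scene cassette [([0.346, 0.344, 0.001], 0.85), ([0.359, 0.139, -0.002], 0.83), ([0.494, 0.205, 0.017], 0.8), ([0.549, 0.485, -0.003], 0.66), ([0.676, 0.116, 0.001], 0.56)]
scene cut_cassette [([0.518, 0.205, 0.022], 0.82)]
scene stand [([0.517, -0.183, -0.003], 0.97), ([0.495, 0.207, 0.016], 0.69)]
scene bottle []
scene beaker [([0.718, 0.258, 0.0], 0.58)]
scene tube_rack [([0.726, -0.285, -0.003], 0.71)]
scene lifter_left 
scene cassette_top [([0.363, 0.14, 0.113], 0.81), ([0.498, 0.209, 0.128], 0.75), ([0.35, 0.344, 0.111], 0.67), ([0.673, 0.119, 0.108], 0.63), ([0.547, 0.484, 0.112], 0.58)]
scene lifter_left_pad [([0.492, 0.354, 0.06], 0.6)]
scene lifter_right_pad [([0.517, 0.061, 0.061], 0.65)]
scene seat [([0.761, -0.013, -0.001], 0.65), ([0.522, -0.186, 0.033], 0.57), ([0.723, -0.287, -0.003], 0.39)]
scene front_slot [([0.494, 0.207, 0.017], 0.86)]
scene rear_slot [([0.518, 0.207, 0.019], 0.66), ([0.518, 0.206, 0.021], 0.3
[... 259 characters left out ...]
[([0.516, 0.212, 0.018], 0.65)]
top stand [([0.514, -0.185, -0.002], 0.91)]
top bottle [([0.769, -0.008, -0.002], 0.61)]
top beaker [([0.722, 0.261, 0.001], 0.94)]
top tube_rack [([0.732, -0.289, 0.004], 0.96)]
top lifter_left 
top cassette_top [([0.345, 0.344, 0.109], 0.95), ([0.362, 0.145, 0.104], 0.78), ([0.545, 0.485, 0.11], 0.76), ([0.5, 0.202, 0.124], 0.74), ([0.672, 0.12, 0.108], 0.62)]
top lifter_left_pad [([0.493, 0.353, 0.056], 0.88)]
top lifter_right_pad [([0.522, 0.061, 0.06], 0.78), ([0.496, 0.208, 0.015], 0.43)]
top seat [([0.525, -0.188, 0.035], 0.64)]
top front_slot [([0.499, 0.21, 0.016], 0.92), ([0.497, 0.205, 0.124], 0.32)]
top rear_slot [([0.517, 0.062, 0.058], 0.51)]
1.4
```

View pics/scene0.png

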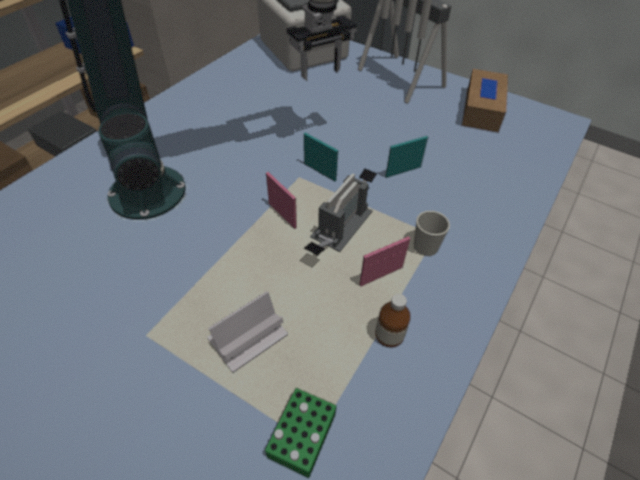

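View pics/top0.png

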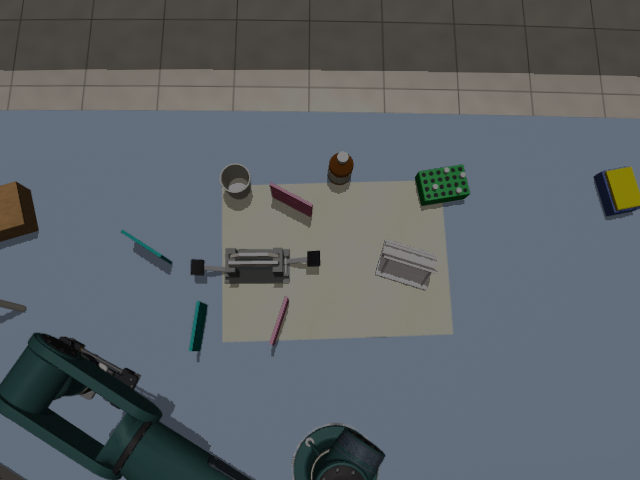

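```bash
python3 - <<'E'
import cv2,numpy as np
s=cv2.imread('pics/scene0.png');t=cv2.imread('pics/top0.png')
f=lambda im,x,y,w=100,h=75:cv2.resize(im[y:y+h,x:x+w],(400,300),interpolation=cv2.INTER_CUBIC)
m=np.vstack([np.hstack([f(s,290,165),f(s,200,290)]),np.hstack([f(t,208,225),f(t,355,228)])])
m=np.clip(m.astype(float)*1.4,0,255).astype(np.uint8)
cv2.imwrite('pics/m1.png',m)
E
```

```text
(no output)
```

View pics/m1.png

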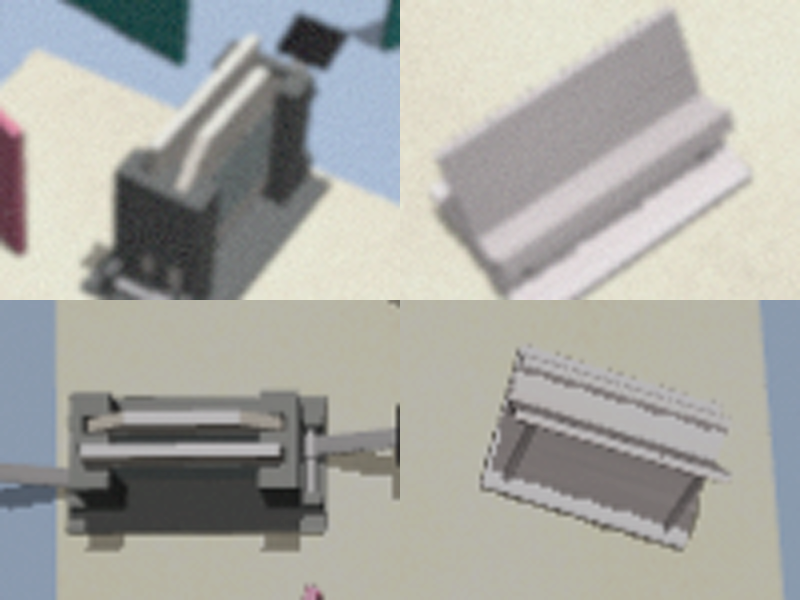

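The square-cornered plate is in the front slot: its top edge runs straight at top-view pixel (253,262). The plate with cut corners is at (255,254), in the rear slot. The pink and turquoise plates at about (290,200), (280,320), (147,248) and (198,325) are look-alikes. So the pad to press is the left one, at (198,267), measured at world (0.493, 0.354). The stand faces +x with a yaw of about -0.3.

Request:
play_rows(translation=[[0,0,0],[0,0,0],[0,0,0],[0,0,0],[0,0,0],[0,0,0],[0,0,0],[0,0,0]], twist=[[0,0,1],[0,0,1],[0,0,1],[0,0,1],[0,0,1],[0,0,1],[0,0,1],[0,0,1]], gripper=[-1,-1,-1,-1,-1,-1,-1,-1])

```text
time: 2.2
tool_pos: [0.2446, 0.4926, 0.4047]
ee_rot: [-3.142, -0.0, 1.877]
wrist_force: [0.0, 0.8, 1.2]
width: 0.0336
finger_force: 0.0
```

Request:
play_rows(translation=[[0,0,0],[0,0,0],[0,0,0],[-0.4,0.8,0],[-0.4,0.8,0],[-0.4,0.8,0],[-0.4,0.8,0],[-0.4,0.8,0]], twist=[[0,0,1],[0,0,1],[0,0,0.9],[0,0,0],[0,0,0],[0,0,0],[0,0,0],[0,0,0]], gripper=[-1,-1,-1,-1,-1,-1,-1,-1])

```text
time: 3.0
tool_pos: [0.4073, 0.4151, 0.4048]
ee_rot: [3.141, -0.0, 1.591]
wrist_force: [0.1, 1.3, 0.3]
width: 0.0005
finger_force: 0.0
```

Request:
play_rows(translation=[[-0.4,0.8,0],[-0.4,0.8,0],[-0.4,0.8,0],[0,0,0],[0,0,0]], twist=[[0,0,0],[0,0,0],[0,0,0],[0,0,0],[0,0,0]], gripper=[-1,-1,-1,-1,-1])

```text
time: 3.5
tool_pos: [0.5035, 0.3694, 0.4042]
ee_rot: [-3.14, -0.0, 1.589]
wrist_force: [-0.8, 0.4, 0.1]
width: 0.0005
finger_force: 0.0
```

Request:
play_rows(translation=[[-0.24,0,0.8],[0,0,0.8],[0,0,0.8],[0,0,0.8],[0,0,0],[0,0,0]], twist=[[0,0,0],[0,0,0],[0,0,0],[0,0,0],[0,0,0],[0,0,0]], gripper=[-1,-1,-1,-1,-1,-1])

```text
time: 4.1
tool_pos: [0.5023, 0.361, 0.277]
ee_rot: [-3.141, -0.0, 1.592]
wrist_force: [0.5, -0.0, 0.9]
width: 0.0002
finger_force: 0.0
```

Request:
play_rows(translation=[[0,0,0.25],[0,0,0.25],[0,0,0.15],[0,0,0.15],[0,0,0.15],[0,0,0.15],[0,0,0.15],[0,0,0]], twist=[[0,0,0],[0,0,0],[0,0,0],[0,0,0],[0,0,0],[0,0,0],[0,0,0],[0,0,0]], gripper=[-1,-1,-1,-1,-1,-1,-1,-1])

```text
time: 4.9
tool_pos: [0.5039, 0.3626, 0.23]
ee_rot: [3.135, -0.009, 1.592]
wrist_force: [0.7, 3.9, 5.1]
width: 0.0006
finger_force: 2.8
```

Request:
play_rows(translation=[[0,0,0.08],[0,0,0.08],[0,0,0.06],[0,0,0.04],[0,0,0]], twist=[[0,0,0],[0,0,0],[0,0,0],[0,0,0],[0,0,0]], gripper=[-1,-1,-1,-1,-1])

```text
time: 5.4
tool_pos: [0.5039, 0.3634, 0.2205]
ee_rot: [3.135, -0.011, 1.592]
wrist_force: [-1.1, 7.4, 6.7]
width: 0.0006
finger_force: 4.1
```

Request:
play_rows(translation=[[0,0,0.05],[0,0,0.05],[0,0,0.03],[0,0,0]], twist=[[0,0,0],[0,0,0],[0,0,0],[0,0,0]], gripper=[-1,-1,-1,-1])

```text
time: 5.8
tool_pos: [0.5039, 0.3635, 0.2193]
ee_rot: [3.134, -0.012, 1.592]
wrist_force: [-5.5, 4.7, 20.1]
width: 0.0002
finger_force: 10.7
```

Request:
play_rows(translation=[[0,0,-0.2],[0,0,-0.8],[0,0,-1],[0,0,-1],[0,0,-1],[0,0,-0.8],[0,0,0],[0,0,0]], twist=[[0,0,0],[0,0,0],[0,0,0],[0,0,0],[0,0,0],[0,0,0],[0,0,0],[0,0,0]], gripper=[-1,-1,-1,-1,-1,-1,-1,1])

```text
time: 6.6
tool_pos: [0.5033, 0.36, 0.4036]
ee_rot: [3.14, -0.001, 1.591]
wrist_force: [-0.3, -0.6, -1.1]
width: 0.0055
finger_force: 0.0
```

```bash
python3 - <<'E'
from bench import robot
import cv2,numpy as np
o=robot.get_obs();print(o['time'],o['tool_pos'])
out={}
for c in ['scene','top']:
    im=robot.snapshot(c);cv2.imwrite(f'pics/{c}1.png',im[:,:,::-1])
    for n in ['cassette','cassette_top','cut_cassette']:
        print(c,n,[(np.round(d['centre'],3).tolist(),round(d['score'],2)) for d in robot.spot_point(n,c) if abs(d['centre'][0]-.5)<.06 and abs(d['centre'][1]-.2)<.1])
s=cv2.imread('pics/scene1.png');t=cv2.imread('pics/top1.png')
f=lambda im,x,y,w=100,h=75:cv2.resize(im[y:y+h,x:x+w],(400,300),interpolation=cv2.INTER_CUBIC)
cv2.imwrite('pics/m2.png',np.hstack([f(s,290,165),f(t,208,225)]))
# stand edges: pixel -> world at given height
def pix(c,u,v,z):
    m=robot.camera_model(c);K=np.array(m['camera_matrix']);R,_=cv2.Rodrigues(np.array(m['rvec']));t=np.array(m['tvec']).ravel()
    p=cv2.undistortPoints(np.array([[[u,v]]],float),K,np.array([m['k1'],0,0,0.]))[0,0]
    d=R.T@np.array([*p,1]);C=-R.T@t;return C+d*(z-C[2])/d[2]
for a in [(355+93/4,228+185/4),(355+288/4,228+245/4)]: print('base front',pix('top',*a,0.0).round(3))
for a in [(355+82/4,228+180/4),(355+322/4,228+175/4)]: print('rest top?',pix('top',*a,0.095).round(3))
E
```

```text
6.6 [0.50334968 0.36003754 0.40357451]
scene cassette [([0.496, 0.208, 0.054], 0.65)]
scene cassette_top [([0.499, 0.2, 0.164], 0.81)]
scene cut_cassette [([0.515, 0.204, 0.019], 0.81)]
top cassette [([0.496, 0.205, 0.056], 0.74)]
top cassette_top [([0.502, 0.2, 0.163], 0.75), ([0.514, 0.211, 0.018], 0.18)]
top cut_cassette [([0.517, 0.214, 0.016], 0.59)]
base front [ 0.487 -0.116  0.   ]
base front [ 0.448 -0.245  0.   ]
rest top? [ 0.477 -0.096  0.095]
rest top? [ 0.481 -0.245  0.095]
```

View pics/m2.png

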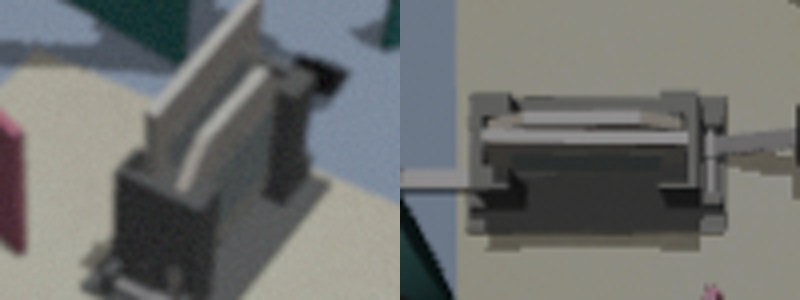

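The crops show the square cassette raised to z of about 0.055, with the cut one still down. Next I move over the cassette with the gripper open and take a close look.

Request:
play_rows(translation=[[-0.8,-0.1,0],[-0.8,0,0],[-0.8,0,0],[-0.8,0,0],[-0.7,0,0],[0,0,0],[0,0,0],[0,0,0]], twist=[[0,0,0],[0,0,0],[0,0,0],[0,0,0],[0,0,0],[0,0,0],[0,0,0],[0,0,0]], gripper=[1,1,1,1,1,1,1,1])

```text
time: 7.8
tool_pos: [0.5024, 0.2049, 0.403]
ee_rot: [-3.142, -0.001, 1.592]
wrist_force: [-0.6, -0.3, -0.8]
width: 0.0937
finger_force: 0.0
```

```bash
python3 - <<'E'
from bench import robot
import cv2,numpy as np
o=robot.get_obs();print(o['time'],o['tool_pos'],o['ee_rot'],o['width'])
im=robot.snapshot('wrist');cv2.imwrite('pics/w1.png',im[:,:,::-1])
for n in ['cassette','cassette_top','cut_cassette','front_slot']:
    print(n,[(np.round(d['centre'],3).tolist(),round(d['score'],2)) for d in robot.spot_point(n,'wrist')])
m=robot.camera_model('wrist')
for X in [(0.498,0.263,.165),(0.498,0.143,.165),(.498,.203,.165)]:
    print(cv2.projectPoints(np.array([X]),np.array(m['rvec']),np.array(m['tvec']),np.array(m['camera_matrix']),np.array([m['k1'],0,0,0.]))[0].ravel())
E
```

```text
7.8 [0.50235496 0.20493555 0.40300561] [-3.14151193e+00 -6.81569234e-04  1.59169359e+00] 0.09365769026736358
cassette [([0.361, 0.149, -0.003], 0.94), ([0.497, 0.208, 0.055], 0.8), ([0.674, 0.118, 0.001], 0.78)]
cassette_top [([0.497, 0.198, 0.167], 0.83), ([0.359, 0.141, 0.115], 0.7), ([0.349, 0.338, 0.112], 0.62), ([0.675, 0.113, 0.107], 0.6)]
cut_cassette [([0.52, 0.206, 0.017], 0.95)]
front_slot [([0.498, 0.207, 0.016], 0.93), ([0.52, 0.205, 0.016], 0.61)]
[309.4192302  169.44582185]
[306.26578368 348.57056791]
[307.72990961 264.57929203]
```

View pics/w1.png

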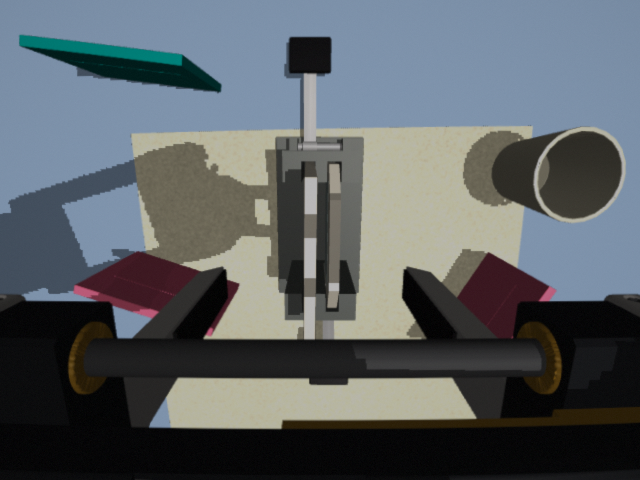

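The wrist picture shows the raised square plate's top edge at column 309, rows 163–340. The predicted column for x = 0.498 is also 309. The cut plate is at column 333. Now I lower and grip.

Request:
play_rows(translation=[[0,-0.12,0.4],[0,0,0.5],[0,0,0.5],[0,0,0.32],[0,0,0],[0,0,0]], twist=[[0,0,0],[0,0,0],[0,0,0],[0,0,0],[0,0,0],[0,0,0]], gripper=[1,1,1,1,1,1])

```text
time: 8.65
tool_pos: [0.4977, 0.2042, 0.3347]
ee_rot: [3.141, -0.0, 1.591]
wrist_force: [0.2, -0.0, 0.3]
width: 0.0942
finger_force: 0.0
```

Request:
play_rows(translation=[[0,0,0],[0,0,0],[0,0,0],[0,0,0],[0,0,0],[0,0,0],[0,0,0],[0,0,0]], twist=[[0,0,0],[0,0,0],[0,0,0],[0,0,0],[0,0,0],[0,0,0],[0,0,0],[0,0,0]], gripper=[-1,-1,-1,-1,-1,-1,-1,-1])

```text
time: 9.45
tool_pos: [0.4976, 0.204, 0.3342]
ee_rot: [-3.141, -0.0, 1.591]
wrist_force: [-0.1, -0.6, -0.5]
width: 0.0333
finger_force: 0.0
```

Request:
play_rows(translation=[[0,0,0],[0,0,0],[0,0,0],[0,0,0],[0,0,0],[0,0,0]], twist=[[0,0,0],[0,0,0],[0,0,0],[0,0,0],[0,0,0],[0,0,0]], gripper=[-1,-1,-1,-1,-1,-1])

```text
time: 10.05
tool_pos: [0.4976, 0.204, 0.3343]
ee_rot: [3.141, -0.0, 1.591]
wrist_force: [0.8, 0.4, -0.4]
width: 0.0078
finger_force: 30.0
```

Request:
play_rows(translation=[[0,0,-0.15],[0,0,-0.3],[0,0,-0.4],[0,0,-0.4],[0,0,-0.5],[0,0,-0.5],[0,0,-0.5],[0,0,-0.5]], twist=[[0,0,0],[0,0,0],[0,0,0],[0,0,0],[0,0,0],[0,0,0],[0,0,0],[0,0,0]], gripper=[-1,-1,-1,-1,-1,-1,-1,-1])

```text
time: 10.85
tool_pos: [0.4974, 0.204, 0.4661]
ee_rot: [3.141, -0.0, 1.591]
wrist_force: [0.4, 1.2, -2.0]
width: 0.0076
finger_force: 30.0
```

Request:
play_rows(translation=[[0,0,-0.4],[0,0,-0.2],[0,0,0],[0,0,0]], twist=[[0,0,0],[0,0,0],[0,0,0],[0,0,0]], gripper=[-1,-1,-1,-1])

```text
time: 11.25
tool_pos: [0.4976, 0.204, 0.4878]
ee_rot: [-3.141, 0.0, 1.591]
wrist_force: [-0.6, -0.2, -2.5]
width: 0.0081
finger_force: 30.0
```

```bash
python3 - <<'E'
from bench import robot
import numpy as np
for c in ['scene','top']:
    robot.snapshot(c)
    for n in ['cassette','cassette_top','cut_cassette','stand','seat']:
        print(c,n,[(np.round(d['centre'],3).tolist(),round(d['score'],2)) for d in robot.spot_point(n,c) if abs(d['centre'][0]-.5)<.06 and (-.26<d['centre'][1]<.3)])
E
```

```text
scene cassette [([0.496, 0.207, 0.208], 0.66)]
scene cassette_top [([0.499, 0.201, 0.318], 0.97)]
scene cut_cassette [([0.516, 0.205, 0.02], 0.62)]
scene stand [([0.518, -0.186, -0.004], 0.82)]
scene seat [([0.525, -0.185, 0.032], 0.73)]
top cassette [([0.498, 0.207, 0.21], 0.69)]
top cassette_top [([0.5, 0.198, 0.312], 0.51)]
top cut_cassette [([0.509, 0.202, 0.002], 0.67), ([0.516, 0.211, 0.018], 0.57)]
top stand [([0.515, -0.185, -0.002], 0.93), ([0.499, 0.209, 0.013], 0.21)]
top seat [([0.524, -0.19, 0.034], 0.96)]
```

Request:
play_rows(translation=[[-0.3,-0.1,0],[-0.6,-0.15,0],[-0.8,-0.2,0],[-0.8,-0.2,0],[-0.8,-0.2,0],[-0.8,-0.2,0],[-0.8,-0.15,0],[-0.8,-0.15,0]], twist=[[0,0,0],[0,0,0],[0,0,0],[0,0,0],[0,0,0],[0,0,0],[0,0,0],[0,0,0]], gripper=[-1,-1,-1,-1,-1,-1,-1,-1])

```text
time: 12.65
tool_pos: [0.447, -0.0267, 0.4886]
ee_rot: [3.141, 0.001, 1.59]
wrist_force: [0.9, -0.2, -1.8]
width: 0.0081
finger_force: 30.0
```

Request:
play_rows(translation=[[-0.8,-0.15,0],[-0.8,-0.15,0],[-0.8,-0.1,0],[-0.6,-0.05,0],[-0.3,0,0],[-0.1,0,0],[0,0,0],[0,0,0]], twist=[[0,0,0],[0,0,0],[0,0,0],[0,0,0],[0,0,0],[0,0,0],[0,0,0.4],[0,0,0.6]], gripper=[-1,-1,-1,-1,-1,-1,-1,-1])

```text
time: 13.45
tool_pos: [0.4328, -0.1608, 0.4883]
ee_rot: [3.142, -0.001, 1.489]
wrist_force: [0.0, -0.5, -1.2]
width: 0.0076
finger_force: 30.0
```

Request:
play_rows(translation=[[0,0,0],[0,0,0],[0,0,0],[0,0,0],[0,0,0],[0,0,0],[0,0,0],[0,0,0]], twist=[[0,0,0.8],[0,0,0.8],[0,0,0.53],[-0.6,0,0],[-0.8,0,0],[-0.8,0,0],[-0.8,0,0],[0,0,0]], gripper=[-1,-1,-1,-1,-1,-1,-1,-1])

```text
time: 14.25
tool_pos: [0.4322, -0.1601, 0.4886]
ee_rot: [2.841, -0.001, 1.279]
wrist_force: [-1.0, -0.2, -2.6]
width: 0.0078
finger_force: 30.0
```

```bash
cat > h.py <<'E'
from bench import robot
import numpy as np
from scipy.spatial.transform import Rotation as R
seat=np.array([.5245,-.187,.035]);yaw=-0.293
def rel():
    o=robot.get_obs();T=R.from_euler('xyz',o['ee_rot']).as_matrix()
    S=R.from_euler('z',yaw).as_matrix()
    L=S@R.from_euler('y',-0.3).as_matrix()  # x normal, z up slope
    p=o['tool_pos']+T@np.array([0,0,.279])
    print(o['time'],'under',p.round(4),'in ledge frame mm',(L.T@(p-seat)*1000).round(1),'tool in ledge',(L.T@T).round(3).tolist())
    print('force',o['wrist_force'])
    return T,L,p
E
python3 - <<'E'
from h import *
import cv2
T,L,p=rel()
for c in ['scene','top','wrist']:
    im=robot.snapshot(c);cv2.imwrite(f'pics/{c}2.png',im[:,:,::-1])
    for n in ['cassette','cassette_top','stand','seat']:
        print(c,n,[(np.round(d['centre'],3).tolist(),round(d['score'],2)) for d in robot.spot_point(n,c) if abs(d['centre'][0]-.5)<.1 and (-.26<d['centre'][1]<.0)])
E
```

```text
14.25 under [ 0.5114 -0.1837  0.2221] in ledge frame mm [ 42.4  -0.6 182.7] tool in ledge [[-0.001, 1.0, 0.001], [1.0, 0.001, 0.001], [0.001, 0.001, -1.0]]
force [-0.98144743 -0.15019486 -2.56990761]
scene cassette [([0.509, -0.184, 0.223], 0.72)]
scene cassette_top [([0.481, -0.176, 0.327], 0.63)]
scene stand [([0.517, -0.186, -0.002], 0.73)]
scene seat [([0.523, -0.189, 0.036], 0.62)]
top cassette [([0.513, -0.179, 0.224], 0.5)]
top cassette_top [([0.483, -0.18, 0.322], 0.7)]
top stand [([0.514, -0.189, -0.002], 0.56)]
top seat [([0.527, -0.186, 0.035], 0.72)]
wrist cassette [([0.516, -0.182, 0.22], 0.64), ([0.478, -0.181, 0.322], 0.47)]
wrist cassette_top [([0.477, -0.18, 0.322], 0.94)]
wrist stand [([0.513, -0.187, 0.002], 0.89)]
wrist seat [([0.52, -0.192, 0.037], 0.56)]
```

View pics/wrist2.png

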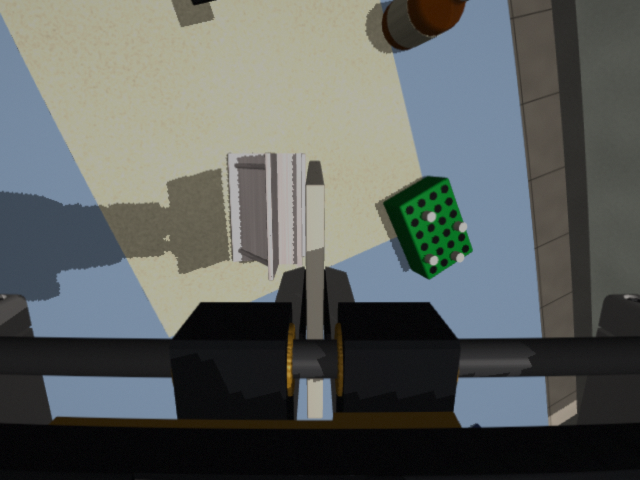

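The wrist view shows the plate at columns 306–325. The stand below spans columns 230–305, with edges parallel to the plate within about 0.04 rad. The seat readings agree with my estimate, so I approach along the slope.

Request:
play_rows(translation=[[0,-0.3,0.2],[0,-0.35,0.4],[0,-0.3,0.5],[0,0,0.5],[0,0,0.5],[0,0,0.5],[0,0,0.3],[0,0,0]], twist=[[0,0,-0.15],[0,0,-0.15],[0,0,0],[0,0,0],[0,0,0],[0,0,0],[0,0,0],[0,0,0]], gripper=[-1,-1,-1,-1,-1,-1,-1,-1])

```text
time: 15.8
tool_pos: [0.4306, -0.1612, 0.364]
ee_rot: [2.846, 0.008, 1.307]
wrist_force: [-0.9, -0.2, -2.1]
width: 0.0078
finger_force: 30.0
```

```bash
python3 - <<'E'
from h import *
import cv2
rel()
a=[cv2.resize(robot.snapshot('scene')[275:375,190:310,::-1],(480,400),interpolation=cv2.INTER_CUBIC)]
for n in ['cassette','seat']: print(n,[np.round(d['centre'],3).tolist() for d in robot.spot_point(n,'scene') if d['centre'][1]<0])
im=robot.snapshot('top')
for n in ['cassette','seat']: print(n,[np.round(d['centre'],3).tolist() for d in robot.spot_point(n,'top') if d['centre'][1]<0])
cv2.imwrite('pics/s3.png',np.clip(a[0]*1.3,0,255).astype(np.uint8))
E
```

```text
15.8 under [ 0.5085 -0.1844  0.0971] in ledge frame mm [ 3.  -2.1 64.1] tool in ledge [[-0.03, 1.0, -0.004], [1.0, 0.03, 0.001], [0.001, -0.004, -1.0]]
force [-0.91957293 -0.1775244  -2.10611184]
cassette [[0.509, -0.18, 0.096]]
seat [[0.526, -0.19, 0.032]]
cassette [[0.512, -0.181, 0.1]]
seat [[0.522, -0.19, 0.033]]
```

View pics/s3.png

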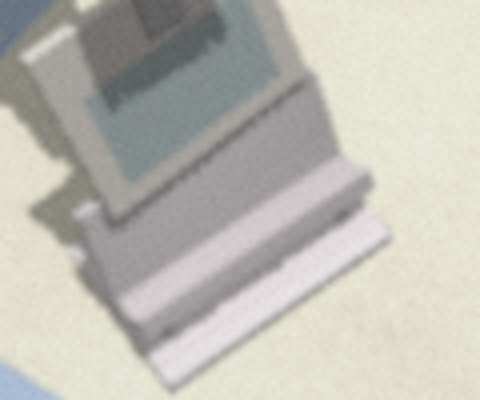

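The crop shows the plate centred over the stand, its bottom edge parallel to the lip and in front of the rest. I add a little clearance from the rest and lower.

Request:
play_rows(translation=[[-0.08,0.12,0],[0,0,0.15],[0,0,0.25],[0,0,0.25],[0,0,0.25],[0,0,0.25],[0,0,0.1],[0,0,0]], twist=[[0,0,0],[0,0,0],[0,0,0],[0,0,0],[0,0,0],[0,0,0],[0,0,0],[0,0,0]], gripper=[-1,-1,-1,-1,-1,-1,-1,-1])

```text
time: 16.9
tool_pos: [0.4485, -0.1697, 0.3186]
ee_rot: [2.844, 0.008, 1.307]
wrist_force: [0.4, 0.8, -1.7]
width: 0.0078
finger_force: 30.0
```

Request:
play_rows(translation=[[0,0,0.08],[0,0,0.08],[0,0,0]], twist=[[0,0,0],[0,0,0],[0,0,0]], gripper=[-1,-1,-1])

```text
time: 17.2
tool_pos: [0.4503, -0.1704, 0.3136]
ee_rot: [2.842, 0.009, 1.306]
wrist_force: [-0.2, -0.1, -2.7]
width: 0.0078
finger_force: 30.0
```

Request:
play_rows(translation=[[0,0,0.07],[0,0,0.07],[0,0,0.04],[0,0,0]], twist=[[0,0,0],[0,0,0],[0,0,0],[0,0,0]], gripper=[-1,-1,-1,-1])

```text
time: 17.6
tool_pos: [0.4525, -0.1705, 0.309]
ee_rot: [2.84, 0.008, 1.307]
wrist_force: [-3.5, 4.2, 6.9]
width: 0.0079
finger_force: 30.0
```

Request:
play_rows(translation=[[0,0,0.04],[0,0,0.04],[0,0,0]], twist=[[0,0,0],[0,0,0],[0,0,0]], gripper=[-1,-1,-1])

```text
time: 17.9
tool_pos: [0.4537, -0.1698, 0.3074]
ee_rot: [2.839, 0.004, 1.308]
wrist_force: [-6.1, 9.8, 13.5]
width: 0.0074
finger_force: 30.0
```

Contact came about 5 mm higher than expected, with a sideways force. I look before letting go.

```bash
python3 - <<'E'
from h import *
import cv2
rel()
a=cv2.resize(robot.snapshot('scene')[275:375,190:310,::-1],(600,500),interpolation=cv2.INTER_CUBIC)
for c in ['scene','top','wrist']:
    if c!='scene': im=robot.snapshot(c)
    for n in ['cassette','cassette_top','seat']: print(c,n,[np.round(d['centre'],3).tolist() for d in robot.spot_point(n,c) if d['centre'][1]<-.1 and d['centre'][0]<.6])
cv2.imwrite('pics/s4.png',np.clip(a*1.3,0,255).astype(np.uint8))
print(robot.get_obs()['wrist_force'],robot.get_obs()['wrist_torque'])
E
```

```text
17.9 under [ 0.5337 -0.1925  0.0411] in ledge frame mm [11.8 -2.6  2.8] tool in ledge [[-0.03, 1.0, 0.003], [1.0, 0.03, 0.005], [0.005, 0.003, -1.0]]
force [-6.0548394   9.76353564 13.48174034]
scene cassette [[0.532, -0.195, 0.042]]
scene cassette_top [[0.501, -0.183, 0.148]]
scene seat [[0.52, -0.185, 0.034]]
top cassette [[0.534, -0.192, 0.043], [0.5, -0.192, 0.141]]
top cassette_top [[0.501, -0.188, 0.142]]
top seat [[0.526, -0.19, 0.038]]
wrist cassette [[0.535, -0.194, 0.042]]
wrist cassette_top [[0.5, -0.186, 0.145], [0.514, -0.19, -0.001]]
wrist seat [[0.522, -0.191, 0.034]]
[-6.15255431 10.07274622 13.64783856] [1.42029145 1.06151046 0.10546086]
```

View pics/s4.png

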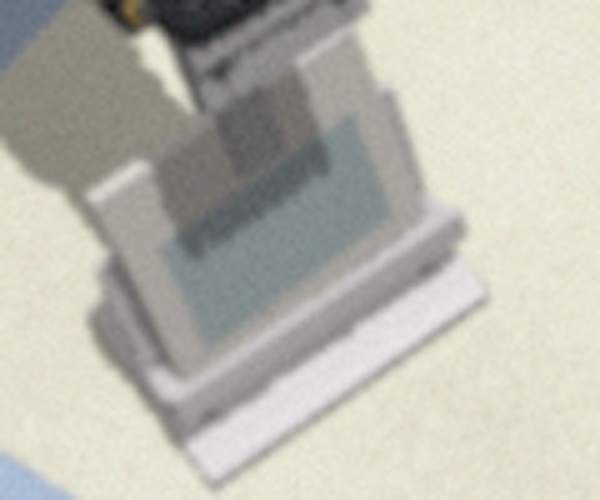

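The plate's bottom edge sits behind the lip, centred, with its centre about 12 mm in front of the seat. I ease off, shift it 7 mm towards the rest and set it down lightly.

Request:
play_rows(translation=[[0,0,-0.1],[0,0,-0.08],[0,-0.1,0],[0,-0.08,0],[0,0,0],[0,0,0]], twist=[[0,0,0],[0,0,0],[0,0,0],[0,0,0],[0,0,0],[0,0,0]], gripper=[-1,-1,-1,-1,-1,-1])

```text
time: 19.1
tool_pos: [0.4445, -0.169, 0.3082]
ee_rot: [2.842, 0.009, 1.306]
wrist_force: [0.4, -1.0, -2.0]
width: 0.0077
finger_force: 30.0
```

```bash
python3 -c "
from h import *
rel()"
```

```text
19.1 under [ 0.5233 -0.1928  0.0416] in ledge frame mm [ 2.4 -5.9  6.2] tool in ledge [[-0.03, 1.0, -0.0], [1.0, 0.03, 0.0], [0.0, -0.0, -1.0]]
force [ 0.40107611 -1.04740422 -2.04239077]
```

Request:
play_rows(translation=[[0.08,0.03,0.04],[0,0,0.04],[0,0,0.03],[0,0,0],[0,0,0]], twist=[[0,0,0],[0,0,0],[0,0,0],[0,0,0],[0,0,0]], gripper=[-1,-1,-1,-1,-1])

```text
time: 19.6
tool_pos: [0.4478, -0.1661, 0.3055]
ee_rot: [2.842, 0.008, 1.307]
wrist_force: [-4.8, 3.8, 5.6]
width: 0.0079
finger_force: 30.0
```

```bash
python3 -c "
from h import *
rel()"
```

```text
19.6 under [ 0.5269 -0.1897  0.0389] in ledge frame mm [ 4.1 -1.9  2.9] tool in ledge [[-0.03, 1.0, 0.0], [1.0, 0.03, 0.001], [0.001, 0.0, -1.0]]
force [-4.7930752   3.75993279  5.62522552]
```

Request:
play_rows(translation=[[0,0,0],[0,0,0],[0,0,0],[0,0,0],[0,0,0],[0,0,0],[0,0,0],[0,0,0]], twist=[[0,0,0],[0,0,0],[0,0,0],[0,0,0],[0,0,0],[0,0,0],[0,0,0],[0,0,0]], gripper=[-0.9,-0.8,-0.7,-0.6,-0.5,-0.4,-0.3,-0.2])

```text
time: 20.4
tool_pos: [0.4478, -0.1665, 0.3047]
ee_rot: [2.842, 0.009, 1.306]
wrist_force: [-0.6, -0.2, -0.4]
width: 0.0367
finger_force: 0.0
```

```bash
python3 - <<'E'
from h import *
import cv2
print(robot.get_obs()['width'],robot.get_obs()['finger_force'],robot.get_obs()['wrist_force'])
a=cv2.resize(robot.snapshot('scene')[275:375,190:310,::-1],(600,500),interpolation=cv2.INTER_CUBIC)
for c in ['scene','top']:
    if c!='scene': im=robot.snapshot(c)
    for n in ['cassette','cassette_top','seat']: print(c,n,[np.round(d['centre'],3).tolist() for d in robot.spot_point(n,c) if d['centre'][1]<-.1 and d['centre'][0]<.6])
cv2.imwrite('pics/s5.png',np.clip(a*1.3,0,255).astype(np.uint8))
E
```

```text
0.03671312479359596 0.0 [-0.55219411 -0.2325894  -0.38378701]
scene cassette [[0.525, -0.188, 0.037]]
scene cassette_top [[0.494, -0.175, 0.142]]
scene seat [[0.524, -0.188, 0.033]]
top cassette [[0.526, -0.19, 0.036]]
top cassette_top [[0.496, -0.182, 0.136]]
top seat [[0.527, -0.19, 0.036]]
```

View pics/s5.png

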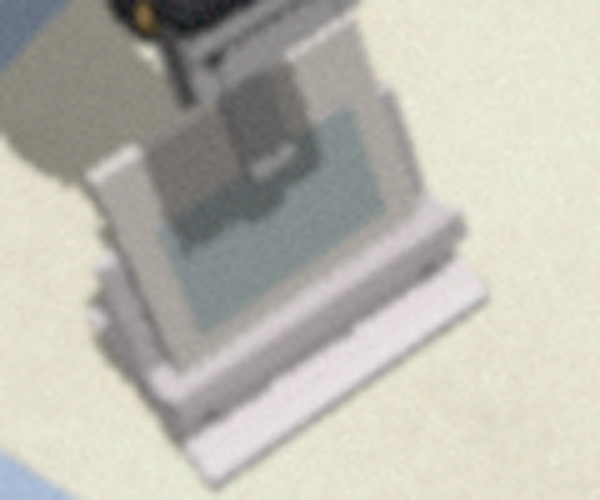

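The plate leans on the rest with the fingers clear; the networks put its underside at the seat, within 3 mm. I withdraw along the slope.

Request:
play_rows(translation=[[0,0,-0.2],[0,0,-0.5],[0,0,-0.6],[0,0,-0.8],[0,0,-0.8],[0,0,-0.5],[0,0,0],[0,0,0]], twist=[[0,0,0],[0,0,0],[0,0,0],[0,0,0],[0,0,0],[0,0,0],[0,0,0],[0,0,0]], gripper=[-0.2,-0.2,-0.2,-0.2,-0.2,-0.2,-0.2,-0.2])

```text
time: 21.6
tool_pos: [0.4092, -0.1548, 0.4347]
ee_rot: [2.841, 0.009, 1.306]
wrist_force: [0.4, 0.9, 0.4]
width: 0.0377
finger_force: 0.0
```

```bash
python3 - <<'E'
from h import *
import cv2
c1=robot.snapshot('scene')
for c in ['scene','top']:
    im=c1 if c=='scene' else robot.snapshot(c)
    for n in ['cassette','cassette_top','seat','cut_cassette','bottle','beaker','tube_rack']: print(c,n,[np.round(d['centre'],3).tolist() for d in robot.spot_point(n,c) if n not in('cassette','cassette_top') or (d['centre'][1]<-.1 and d['centre'][0]<.6)])
m=np.hstack([cv2.resize(c1[275:375,190:310,::-1],(400,333)),cv2.resize(im[215:315,350:470,::-1],(400,333))])
cv2.imwrite('pics/s6.png',m)
E
```

```text
scene cassette [[0.525, -0.187, 0.037]]
scene cassette_top [[0.493, -0.18, 0.144]]
scene seat [[0.52, -0.185, 0.034]]
scene cut_cassette [[0.515, 0.206, 0.02]]
scene bottle [[0.763, -0.016, -0.001]]
scene beaker [[0.72, 0.256, -0.0], [0.761, -0.017, -0.001]]
scene tube_rack [[0.725, -0.285, -0.004]]
top cassette [[0.526, -0.19, 0.04]]
top cassette_top [[0.497, -0.18, 0.136]]
top seat [[0.523, -0.188, 0.036], [0.718, 0.265, 0.003]]
top cut_cassette []
top bottle [[0.768, -0.008, -0.002], [0.519, 0.064, 0.059]]
top beaker [[0.719, 0.264, 0.0], [0.727, -0.29, 0.004]]
top tube_rack [[0.728, -0.289, 0.002], [0.528, -0.19, 0.039]]
```

View pics/s6.png

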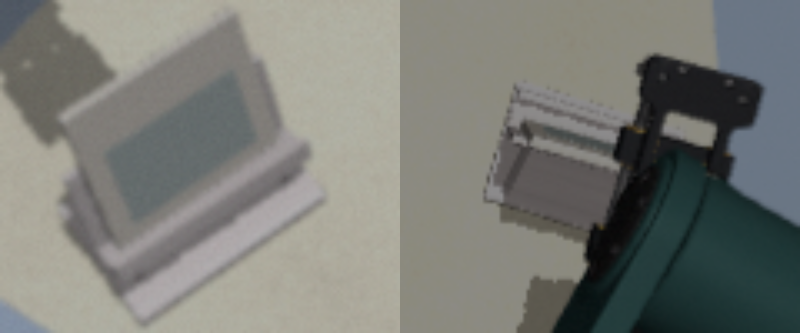

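The cassette leans on the stand, centred behind the lip. The cut cassette and the bystanders read at their starting places, and the gripper is clear. I hand in.

```bash
python3 -c "
from bench import robot
print(robot.close_job())"
```

```text
the job is handed in; nothing more can be done
None
```

I handed the job in at about 22 s, and no verdict came back. By the last pictures and readings, the square-cornered cassette was lifted, drawn out and is leaning centred on the stand. The cut-cornered one is still in its slot, and the bottle, beaker and tube rack have not moved.

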